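# Lock the press-and-turn cap on the brush washer

## Task

Close the steel brush washer with its white press-and-turn cap (the one with the grip bar): set it over the neck, find where its inner lugs drop between the lugs of the neck, press it down against the spring and twist it clockwise to the stop, then let it go so that it springs up into its notches and stays locked. Leave the cap straight and everything else on the desk where it is.

Things in the scene. Friction and masses are not known exactly. Their poses are not given: they have to be found in the camera images.
- cap: White plastic press-and-turn cap, open side down on the desk, 67 mm across, flat top 27 mm above its origin. Inside: bore 61 mm, ceiling at 22 mm; four inner lugs on the +x, +y, -x, -y axes, 9 mm wide, 5 mm thick (from 2 to 7 mm above the origin), reach inward to 21.5 mm from the axis. Origin: centre of the underside, z up. 50 to 100 g.
- cap_grip (a point): Middle of the grip bar that stands upright on the cap, 39 mm above the cap's origin. The bar is 46 mm long (along x, over two of the inner lugs), 16 mm wide (along y) and reaches from 12 mm below this point (the cap's flat top) to 12 mm above it.
- neck (a point): Axis of the washer's neck, level with the tops of its four lugs. Metal spout 40 mm across, tapering to 32 mm at its top, 5 mm higher. The lugs, 90 degrees apart, 18 mm wide, 5 mm thick, reach out to 27 mm from the axis. NO FRAME REPORTS WHICH WAY THEY POINT: look from above or feel for the gaps. Cap lying on the lugs: its origin is 2 mm below this point.
- seal (a joint): Sprung seal disc, 27 mm across, in the neck; value: m pressed down (0 to 0.0125); at 0 its top is 16 mm above the neck point. With its lugs within 8 degrees of mid-gap the cap goes down freely until its origin is 6 mm below the neck point, then against this spring: 2 N at first, 7 to 8 N at 12 mm, 10 to 11 N at 15 mm, hard stop at 17 mm below.
- locked (a point): Where the cap's origin rests when locked, 12 mm below the neck point. Under each neck lug hang a 3 mm ridge (entry edge) and an end stop (other edge). Held 15.5 to 17 mm below the neck point, the cap turns clockwise seen from above, 30 to 60 degrees from where it dropped in, until its lugs meet the stops; let go, it springs up 3 mm to here. Anticlockwise it is blocked.
- washer: The brush washer: round stainless-steel pot, 80 mm across, 86 mm high, in a square oak holder 104 x 104 x 30 mm screwed to the desk (does not move); the neck point is 112 mm above the desk. Origin: centre of the holder's underside; x and y along the holder's sides.
- jarlid: Plain flat white screw lid, 72 mm across, 14 mm high, no grip bar; origin under its centre. Not to be used: leave it where it is.
- cactus_a: Potted cactus, white pot, 68 mm across, about 95 mm high; origin under its centre. Not to be used: leave it where it is.
- cactus_b: Potted cactus, terracotta pot, 68 mm across, about 80 mm high; origin under its centre. Not to be used: leave it where it is.
- pencup: White pencil cup, 72 mm across, 95 mm high (pencils to 165 mm); origin under its centre. Not to be used: leave it where it is.
- tape: Cardboard tape roll lying flat, 72 mm across, 19 mm high; origin under its centre. Not to be used: leave it where it is.
- eraser: White eraser 50 x 22 x 13 mm; origin under its centre. Not to be used: leave it where it is.
- tumbler: White cup, 68 mm across, 85 mm high; origin under its centre. Not to be used: leave it where it is.
There are look-alikes about, which are no part of the job. What is shaped like the cap but red or yellow is not meant.

How it is judged (in metres and radians):
At the end, for the whole second after the job is handed in: The released cap is at rest, straight (within 4 degrees), centred on the neck within 5 mm and locked in its notches: origin 10.3 to 13.7 mm below the neck point (not loose in the gaps, about 6 mm below, nor caught on the ridges, about 15 mm below) (z of cap in the frame of neck between -0.0137 and -0.0103 m and horizontal distance between cap and neck below 0.005 m and angle between cap's own z axis and vertical below 0.07 rad and linear speed of cap below 0.02 m/s); the robot touches nothing.
It fails at once if a bystander was pushed more than 30 mm (distance of any of jarlid, cactus_a, cactus_b, pencup, tape, eraser, tumbler from where it was at the start of the episode above 0.03 m).
It also fails if it takes over 59 s, if anything falls off the work surface, if the arm or the gripper's body presses on something with over 40 N, if the wrist force passes 120 N, or if a joint passes its speed limit or range.

## Robot

A 6-joint arm with a two-finger parallel gripper is mounted at the origin on the work surface. World frame = base frame: x ahead of the robot, y to its left, z up, the work surface at z = 0. Lengths are in mm, angles in rad, forces in N, time in s.
With the tool pointing down it reaches from about 350 to 850 mm from the base axis. Payload 8.1 kg.
Tool frame: the origin (TCP) lies at the very end of the fingers, on their centre line; the grasp point (between the pads) lies hold_point_z behind it (hold_point_z is the distance from the TCP to the grasp point, in mm); z points along the fingers, y is the line along which they close (so a half turn about z gives the same grasp; the last joint's range is limited). The gripper opens to 93 mm and grips with 3 to 60 N. Pads are 15 mm wide; open, the fingers measure 128 mm over their backs; the gripper's body (75 mm by 188 mm) begins 65 mm behind the grasp point.
Start: joints at [-1.307, 0.13, 1.488, -0, 1.523, -0.085], TCP at [205.082, -563.867, 218.635] pointing down, gripper open.
Joint ranges: [-2.96, 2.96], [-0.89, 2.26], [0.02, 2.5], [-1.34, 4.48], [0, 2.73], [-2.66, 2.66]. Speed limits (rad/s): [2.39, 2.39, 2.79, 3.14, 3.14, 3.14].

## Interface

Orientations are given as a unit quaternion [x, y, z, w].
In Python, from rig import * gives the robot as it stands.
- The arm moves only by the shell command python3 -m creep 'ROWS' [FORCE]. ROWS is JSON, a list of rows, each a list of 7 numbers: the shift along the world's x, y, z in units of 30 mm (1.0 is 30 mm), then the turn, a rotation vector about the world's x, y, z in units of 5 degrees (1.0 is 5 degrees), then the finger opening in mm, from 0 to 93. A call has 1 to 8 rows; each row shifts and turns the commanded pose from where the row before left it; what a row does not reach is not made up. A row lasts 1/8 s, in which the tool goes at most 62.5 mm and 10.7 degrees, less where a joint would pass 70% of its speed; a pose out of reach is approached as far as the arm can. A call is refused whole if a number of a shift passes 1 or a number of a turn 1, either way. A call with a gripper value outside its range is refused whole. The fingers move at their own pace and stop on an object; FORCE is the grip in N (left out, the last holds). Time passes only in rows, so rows that do not move let the fingers close. It gives the time, the measured TCP pose, the force, the opening and the grip force at its end, in the units of the state.
- state(): the state, without advancing time (a new reading comes with each control period).
- snapshot(name): name is "side" or "top" or "wrist"; returns the picture (400x640x3 uint8, red, green, blue); there is no depth.
- camera_params(name): a dict with "fx", "fy", "cx", "cy" (pixels), "extrinsics" (4x4, takes a point from camera to world coordinates); the wrist camera has in their place "T_tool_cam" (4x4, takes a point from camera to tool coordinates, whose origin is the TCP and whose axes are the flange's). Camera axes: x right, y down, z forward; pixel columns grow to the right and rows downward; lengths in mm; the calibration is good to about 2 mm. A picture is of the moment at which its call begins: read the wrist's pose just before it. camera_params takes no time and is no camera call.
- close_job(): hands the job in; it is judged then, once.
The state is a dict: "t": time; "q": joint angles; "qvel": joint speeds; "joint_torque": joint torques, N m; "tcp_pos": TCP position; "tcp_rot": TCP orientation; "wrist_force": force on the tool from outside, world axes, zero at the start; "ft_torque": the same for the moment, N m; "opening": finger opening in mm; "grasp_force": force on a finger pad.
Only numpy, scipy, OpenCV 4.12 (cv2) and the standard library are available. Lean on these libraries where they do the work, as an engineer would, in place of code of your own. Each camera call takes 0.05 s, during which the arm holds its last target. There are 200 camera calls.

## Working session

There is one attempt and no reset: what is moved stays moved. The work goes in short steps, Python scripts to look and compute and a shell command to move; the robot and the scene stay as the last step left them, time stands still between calls to the robot, and variables do not carry over. Pictures are saved under pics/ and viewed, at most 10 in all, crops included, and the job is handed in when it is done.

```bash
ls; mkdir -p pics
python3 - <<'E'
from rig import *
import cv2
for n in("top","side"):
    cv2.imwrite(f"pics/{n}0.png",snapshot(n)[:,:,::-1]); p=camera_params(n); print(n,p["fx"],p["cx"],p["cy"],p["extrinsics"])
print(camera_params("wrist"))
s=state();print(s)
E
```

```text
pics
top 434.6722796954361 322.61129829665765 196.44626516550744 [[-2.59829735e-02 -9.95254688e-01  9.37709533e-02  4.94789760e+02]
 [-9.99216794e-01  2.30564579e-02 -3.21589536e-02  5.12421068e+01]
 [ 2.98443233e-02 -9.45330966e-02 -9.95074274e-01  1.05736637e+03]
 [ 0.00000000e+00  0.00000000e+00  0.00000000e+00  1.00000000e+00]]
side 387.7959644878024 319.902627201755 193.38560428690255 [[-7.01302692e-01 -5.39860191e-01  4.65537870e-01  1.57561933e+02]
 [-7.12776301e-01  5.20818981e-01 -4.69784560e-01  4.71556455e+02]
 [ 1.11570233e-02 -6.61285538e-01 -7.50051304e-01  8.10326955e+02]
 [ 0.00000000e+00  0.00000000e+00  0.00000000e+00  1.00000000e+00]]
{'fx': 349.3358913791896, 'fy': 349.3358913791896, 'cx': 319.6612304298933, 'cy': 199.55306537994073, 'T_tool_cam': array([[-3.58626659e-04, -9.60823448e-01, -2.77160916e-01,
         7.74795110e+01],
       [ 9.99999722e-01, -1.63558725e-04, -7.26926095e-04,
        -8.67091143e-01],
       [ 6.53115551e-04, -2.77161100e-01,  9.60823240e-01,
        -1.65417630e+02],
       [ 0.00000000e+00,  0.00000000e+00,  0.00000000e+00,
         1.00000000e+00]])}
{'t': 0.1, 'q': array([-1.30740372e+00,  1.31099037e-01,  1.48912882e+00,  1.09986393e-05,
        1.52298883e+00, -8.54030195e-02]), 'qvel': array([ 0.00026756, -0.00128382, -0.00330233, -0.0026215 , -0.00036618,
       -0.00047609]), 'joint_torque': array([ 1.28643856e-03, -5.61343288e+01, -4.93094516e+01,  7.70542910e-02,
        2.91191682e-02, -2.60743712e-05]), 'tcp_pos': array([ 204.95439373, -563.3859195 ,  217.70716097]), 'tcp_rot': array([ 9.84830928e-01,  1.73514794e-01, -6.66988707e-05, -8.09291962e-04]), 'wrist_force': array([-0.53111616,  0.10005461, -0.12042799]), 'ft_torque': array([ 0.01411521, -0.02664357,  0.02551187]), 'grasp_force': 0.0, 'opening': 92.90103835809542}
```

View pics/top0.png

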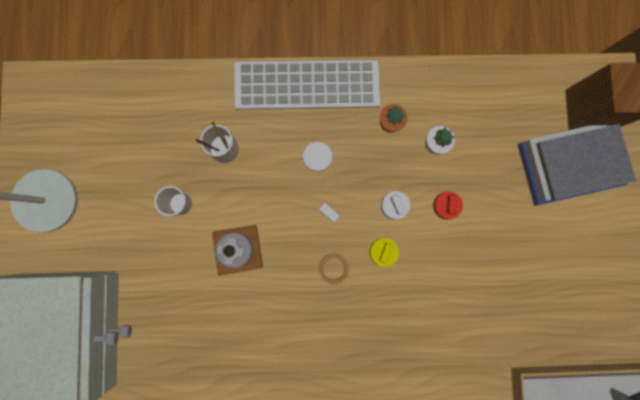

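View pics/side0.png

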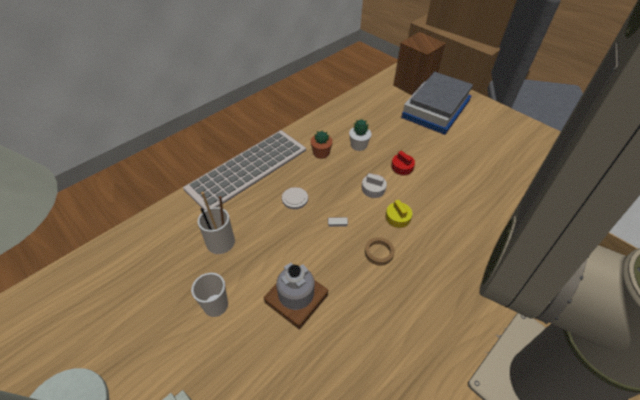

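Candidates for the cap (top view): the white cap with a bar at (396,205), the plain jarlid at (317,156), the red look-alike at (448,205), the yellow one at (384,253), the tumbler at (171,201). I choose (396,205), white with a grip bar. The washer is at (237,250), with its black seal at (229,251).

```bash
cat > h.py <<'E'
from rig import *
import numpy as np, cv2
from scipy.spatial.transform import Rotation as R
def ray(n,uv,z,s=None):
    p=camera_params(n)
    if n=="wrist":
        T=np.eye(4);T[:3,:3]=R.from_quat(s["tcp_rot"]).as_matrix();T[:3,3]=s["tcp_pos"];E=T@p["T_tool_cam"]
    else:E=p["extrinsics"]
    d=E[:3,:3]@np.array([(uv[0]-p["cx"])/p["fx"],(uv[1]-p["cy"])/p["fy"],1.])
    return E[:3,3]+d*(z-E[2,3])/d[2]
E
python3 - <<'E'
from h import *
im=cv2.imread("pics/top0.png");hsv=cv2.cvtColor(im,cv2.COLOR_BGR2HSV)
m=((hsv[...,1]<50)&(hsv[...,2]>110)).astype(np.uint8)
w=np.zeros_like(m);w[180:230,375:420]=1
cs,_=cv2.findContours(m*w,0,2);c=max(cs,key=cv2.contourArea);(u,v),r=cv2.minEnclosingCircle(c);print(u,v,r,ray("top",(u,v),20),r/434*1035)
# holder: dark brown
g=hsv[220:280,205:270];print(hsv[232,222],hsv[265,255],hsv[300,250])
m=((hsv[...,2]<115)&(hsv[...,1]>100)).astype(np.uint8);w[:]=0;w[215:285,200:275]=1
c=np.vstack([k for k in cv2.findContours(m*w,0,2)[0] if cv2.contourArea(k)>15]);(b)=cv2.minAreaRect(c);print(b)
P=[ray("top",q,30) for q in cv2.boxPoints(b)];print(np.round(P,1),np.mean(P,0));print(ray("top",(229,251),128),ray("side",(294,270),128))
a=cv2.resize(im[180:230,371:421],(400,400),interpolation=2);d=cv2.resize(im[222:278,208:264],(400,400),interpolation=2)
cv2.imwrite("pics/crop1.png",np.hstack([a,d]))
E
```

```text
395.46533203125 204.64356994628906 14.243642807006836 [ 568.67834116 -157.09788718   20.        ] 33.96813434389879
[ 16 157 109] [ 15 160 118] [ 19 118 154]
((237.69723510742188, 249.00917053222656), (41.464569091796875, 43.6920051574707), 80.13418579101562)
[[513.3 277.6  30. ]
 [528.3 177.1  30. ]
 [432.8 161.7  30. ]
 [418.4 261.4  30. ]] [473.17967365 219.45171504  30.        ]
[471.3638675 221.7570485 128.       ] [471.63413062 224.40087594 128.        ]
```

View pics/crop1.png

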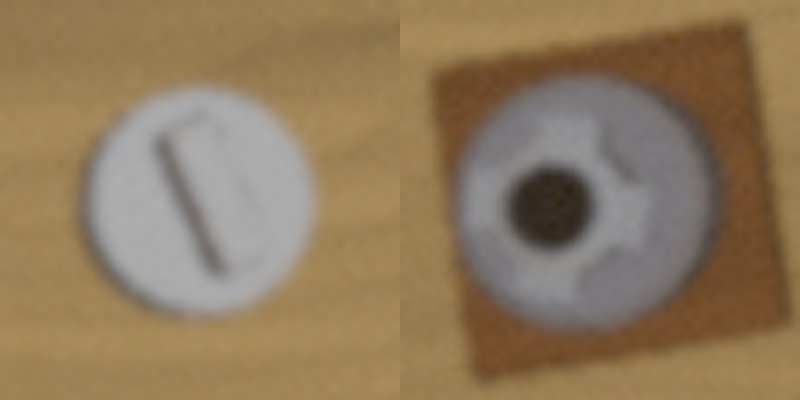

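Left: the chosen cap is white, with a grip bar running from about (185,120) to (245,270) in the crop, so about 22° in the world. Right: the neck with four paler lugs around the black seal at (550,207). Next I move above the cap.

```bash
python3 -m creep '[[0.87,0.97,0,0,0,0,93],[0.87,0.97,0,0,0,0,93],[0.87,0.97,0,0,0,0,93],[0.87,0.97,0,0,0,0,93],[0.87,0.97,0,0,0,0,93],[0.87,0.97,0,0,0,0,93],[0.87,0.97,0,0,0,0,93]]' && python3 -m creep '[[0.87,0.97,0,0,0,0,93],[0.87,0.97,0,0,0,0,93],[0.87,0.97,0,0,0,0,93],[0.87,0.97,0,0,0,0,93],[0.87,0.97,0,0,0,0,93],[0.87,0.97,0,0,0,0,93],[0.87,0.97,0,0,0,0,93],[0,0,0,0,0,0,93]]'
python3 - <<'E'
from h import *
s=state();im=snapshot("wrist")[:,:,::-1];cv2.imwrite("pics/w1.png",im);np.save("w1.npy",np.r_[s["tcp_pos"],s["tcp_rot"]]);print(s["t"],s["tcp_pos"],R.from_quat(s["tcp_rot"]).as_matrix())
E
```

```text
t: 0.98
tcp_pos: [388.3, -358.9, 218.2]
tcp_rot: [0.985, 0.173, -0.0, -0.0]
wrist_force: [0.0, -0.1, 0.0]
opening: 92.9
grasp_force: 0.0
t: 1.98
tcp_pos: [571.4, -154.2, 217.8]
tcp_rot: [0.985, 0.175, -0.0, -0.001]
wrist_force: [-0.2, -0.7, -0.1]
opening: 92.7
grasp_force: 0.0
1.975 [ 571.3550315  -154.1675304   217.82679619] [[ 9.38652268e-01  3.44863814e-01 -9.32806441e-04]
 [ 3.44864641e-01 -9.38651946e-01  9.50598255e-04]
 [-5.47753641e-04 -1.21397317e-03 -9.99999113e-01]]
```

View pics/w1.png

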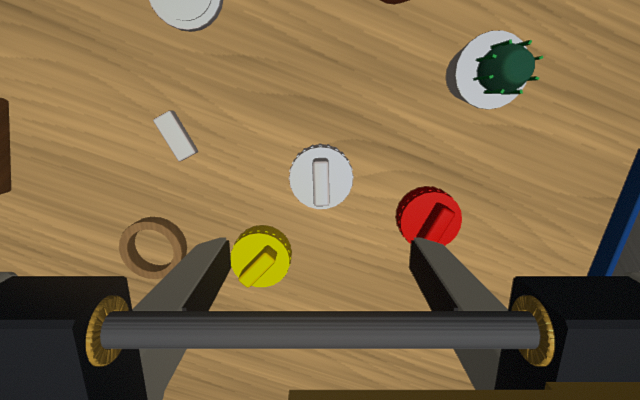

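The wrist view shows the white cap at (321,177), its bar lying vertically along the image from (320,159) to (321,206), so already nearly perpendicular to the closing line. Red (429,218) and yellow (262,257) are clear of the fingers.

Run:
```python
from h import *
import rig
print([k for k in dir(rig) if not k.startswith("_")], getattr(rig,"hold_point_z",None))
a=np.load("w1.npy");s=dict(tcp_pos=a[:3],tcp_rot=a[3:])
im=cv2.imread("pics/w1.png");hsv=cv2.cvtColor(im,cv2.COLOR_BGR2HSV)
m=((hsv[...,1]<40)&(hsv[...,2]>150)).astype(np.uint8);w=np.zeros_like(m);w[135:220,280:365]=1
c=max(cv2.findContours(m*w,0,2)[0],key=cv2.contourArea);(u,v),r=cv2.minEnclosingCircle(c);(e)=cv2.fitEllipse(c)
print(u,v,r,e,ray("wrist",(u,v),27,s),ray("wrist",e[0],27,s))
g=cv2.cvtColor(im[150:212,302:342],cv2.COLOR_BGR2GRAY)
ed=cv2.Canny(g,30,80);L=cv2.HoughLinesP(ed,1,np.pi/360,12,minLineLength=18,maxLineGap=4)
for l in L[:,0]:
    p=ray("wrist",(l[0]+302,l[1]+150),51,s);q=ray("wrist",(l[2]+302,l[3]+150),51,s);d=q-p
    print(l+[302,150,302,150],np.round(p[:2],1),np.round(q[:2],1),np.degrees(np.arctan2(d[1],d[0]))%180)
cv2.imwrite("pics/cropbar.png",cv2.resize(g,(400,620),interpolation=2))
```

```text
['MotionError', 'camera_params', 'close_job', 'hold_point_z', 'snapshot', 'state'] 18.8
320.4444580078125 177.0 32.214263916015625 ((320.6817932128906, 177.598388671875), (60.8598747253418, 62.92231750488281), 87.59596252441406) [ 570.29657059 -153.97773693   27.        ] [ 569.78363052 -154.42995433   27.        ]
[327 193 327 158] [ 562.4 -163.8] [ 594.9 -151.6] 20.487166319574527
[314 158 316 209] [ 590.6 -139.9] [ 543.1 -159.2] 22.127150967076545
```

View pics/cropbar.png

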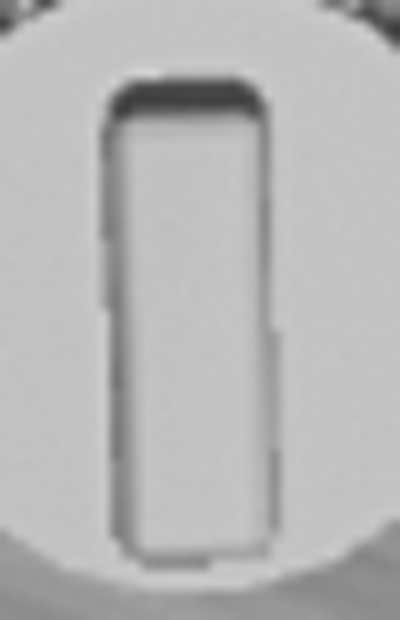

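```bash
python3 -m creep '[[-0.05,0,-0.9,0,0,0.3,50],[0,0,-0.9,0,0,0,50],[0,0,-0.9,0,0,0,50],[0,0,-0.9,0,0,0,50],[0,0,-0.9,0,0,0,50],[0,0,-0.9,0,0,0,50],[0,0,-0.5,0,0,0,50],[0,0,-0.35,0,0,0,50]]' 20 && python3 -m creep '[[0,0,0,0,0,0,45],[0,0,0,0,0,0,0],[0,0,0,0,0,0,0],[0,0,0,0,0,0,0],[0,0,0,0,0,0,0],[0,0,0,0,0,0,0],[0,0,0,0,0,0,0]]' 40
```

```text
t: 3.02
tcp_pos: [568.5, -157.0, 30.6]
tcp_rot: [0.983, 0.186, -0.0, -0.0]
wrist_force: [-0.3, -0.7, 1.1]
opening: 49.9
grasp_force: 0.0
t: 3.9
tcp_pos: [569.3, -156.5, 31.6]
tcp_rot: [0.982, 0.186, 0.0, 0.0]
wrist_force: [-0.2, 0.3, 4.7]
opening: 15.3
grasp_force: 40.0
```

```bash
python3 -m creep '[[0,0,0.5,0,0,0,0],[0,0,1,0,0,0,0],[0,0,1,0,0,0,0],[0,0,1,0,0,0,0],[0,0,1,0,0,0,0],[0,0,1,0,0,0,0],[0,0,0.5,0,0,0,0]]' && python3 -m creep '[[-0.46,0.97,0,0,0,0,0],[-0.46,0.97,0,0,0,0,0],[-0.46,0.97,0,0,0,0,0],[-0.46,0.97,0,0,0,0,0],[-0.46,0.97,0,0,0,0,0],[-0.46,0.97,0,0,0,0,0]]' && python3 -m creep '[[-0.46,0.97,0,0,0,0,0],[-0.46,0.97,0,0,0,0,0],[-0.46,0.97,0,0,0,0,0],[-0.46,0.97,0,0,0,0,0],[-0.46,0.97,0,0,0,0,0],[-0.46,0.97,0,0,0,0,0],[0,0,0,0,0,0,0],[0,0,0,0,0,0,0]]'
python3 - <<'E'
from h import *
s=state();im=snapshot("wrist")[:,:,::-1];cv2.imwrite("pics/w2.png",im);np.save("w2.npy",np.r_[s["tcp_pos"],s["tcp_rot"]])
E
```

```text
t: 4.78
tcp_pos: [569.7, -156.7, 213.8]
tcp_rot: [0.982, 0.186, 0.001, 0.001]
wrist_force: [0.7, -0.6, 0.3]
opening: 15.5
grasp_force: 40.0
t: 5.52
tcp_pos: [485.2, 19.0, 210.7]
tcp_rot: [0.982, 0.186, -0.0, -0.0]
wrist_force: [0.0, -0.1, -0.7]
opening: 15.6
grasp_force: 40.0
t: 6.52
tcp_pos: [403.3, 192.3, 210.9]
tcp_rot: [0.982, 0.187, -0.0, 0.0]
wrist_force: [0.3, -0.8, -0.5]
opening: 15.5
grasp_force: 40.0
```

View pics/w2.png

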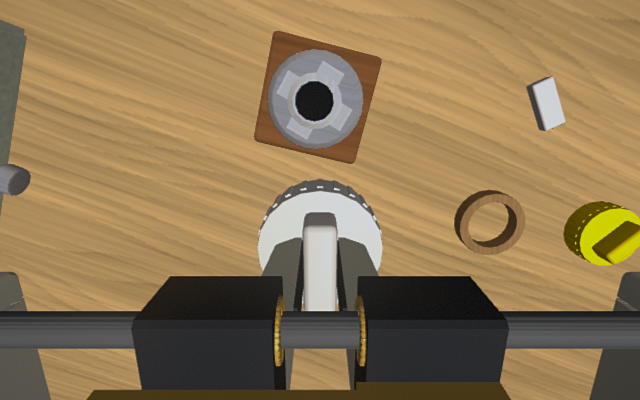

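The cap is held straight, its top centre near (320,240). The neck is clear in the view: seal at (314,101), with four paler lugs near (329,73), (287,84), (299,127) and (342,117). Measuring the lug outlines.

Run:
```python
from h import *
im=cv2.imread("pics/w2.png");a=np.load("w2.npy");s=dict(tcp_pos=a[:3],tcp_rot=a[3:])
hsv=cv2.cvtColor(im,cv2.COLOR_BGR2HSV)
m=(hsv[...,2]<50).astype(np.uint8);w=np.zeros_like(m);w[70:130,285:345]=1
c=max(cv2.findContours(m*w,0,2)[0],key=cv2.contourArea);(e)=cv2.fitEllipse(c);print("seal",e,ray("wrist",e[0],128,s),np.mean(e[1])/349*(a[2]+165-128))
# unwrap about neck axis in lug plane
C=ray("wrist",e[0],128,s)
print("lugplane centre guess px->",C)
g=cv2.cvtColor(im,cv2.COLOR_BGR2GRAY)
p=camera_params("wrist");T=np.eye(4);T[:3,:3]=R.from_quat(a[3:]).as_matrix();T[:3,3]=a[:3];E=np.linalg.inv(T@p["T_tool_cam"])
def px(X):
    X=E[:3,:3]@X.T+E[:3,3:];return p["fx"]*X[0]/X[2]+p["cx"],p["fy"]*X[1]/X[2]+p["cy"]
th=np.radians(np.arange(0,360,2.))
for r in (22.5,24,25.5):
    X=np.c_[C[0]+r*np.cos(th),C[1]+r*np.sin(th),np.full(len(th),112.)]
    u,v=px(X);b=cv2.remap(g,u.astype(np.float32)[None],v.astype(np.float32)[None],1)[0].astype(float)
    f=(np.exp(-4j*th)*(b-b.mean())).sum();print(r,"lug phase deg",-np.degrees(np.angle(f))/4%90,abs(f)/len(th)); print(b[::2].astype(int))
cv2.imwrite("pics/crop2.png",cv2.resize(im[40:160,250:385],(720,640),interpolation=2)[:600])
```

```text
seal ((314.02392578125, 100.64177703857422), (35.91002655029297, 38.026939392089844), 176.2760772705078) [472.49802026 224.75432908 128.        ] 26.25702422697912
lugplane centre guess px-> [472.49802026 224.75432908 128.        ]
22.5 lug phase deg 81.21393653045075 10.818552538342345
[170 170 171 170 141 137 137 138 139 137 138 136 134 135 139 169 171 171
 169 170 171 171 171 170 170 170 166 138 136 138 137 137 134 136 135 138
 138 162 171 171 171 171 171 172 171 173 172 172 171 142 137 138 139 137
 135 134 135 140 138 147 172 172 172 170 172 171 172 172 172 172 171 155
 134 134 135 141 140 136 135 132 140 133 158 170 170 170 169 169 169 170]
24 lug phase deg 81.33763015454831 10.43344225414103
[169 169 169 165 137 138 138 136 138 139 138 138 136 133 135 158 170 169
 169 169 169 169 170 168 169 171 154 137 135 137 138 136 135 134 137 140
 139 142 172 171 169 170 170 169 170 170 170 171 166 139 139 138 137 138
 138 137 133 134 138 137 171 170 170 170 169 170 170 170 171 171 172 134
 134 133 137 139 138 135 133 137 134 132 140 170 170 168 168 169 168 168]
25.5 lug phase deg 81.32955225635541 11.72640437113627
[174 173 171 146 133 135 136 138 137 135 137 139 138 135 133 140 169 170
 173 175 176 174 174 174 171 171 139 139 136 137 138 134 136 134 138 140
 137 133 166 170 172 173 174 175 175 173 172 171 151 136 136 137 138 138
 137 137 137 133 133 138 157 172 173 174 175 176 175 175 174 171 166 136
 134 134 140 141 137 133 134 135 130 136 137 167 171 173 175 177 176 176]
```

View pics/crop2.png

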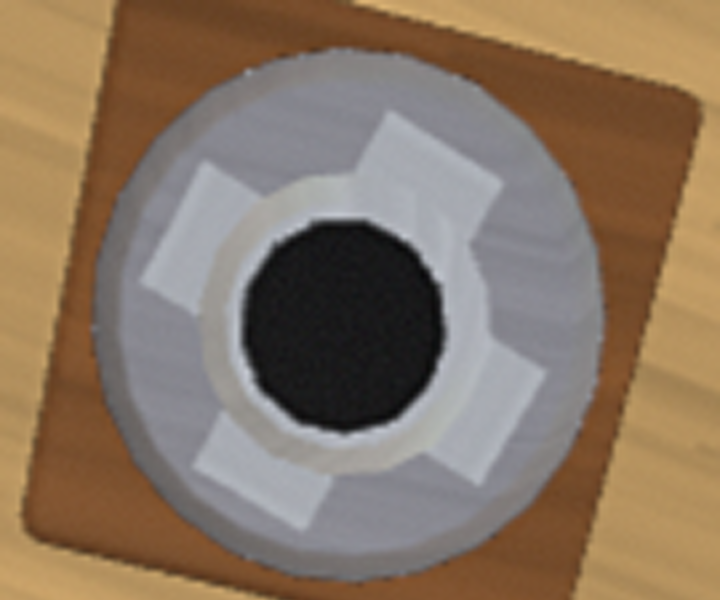

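Run:
```python
from h import *
im=cv2.imread("pics/w2.png");a=np.load("w2.npy");s=dict(tcp_pos=a[:3],tcp_rot=a[3:])
hsv=cv2.cvtColor(im,cv2.COLOR_BGR2HSV);g=hsv[...,2]
m=((hsv[...,1]<40)&(g>165)).astype(np.uint8);w=np.zeros_like(m);w[170:262,250:392]=1
c=max(cv2.findContours(m*w,0,1)[0],key=cv2.contourArea)[:,0]
Rm=R.from_quat(a[3:]).as_matrix()
h=cv2.convexHull(c)[:,0];h=h[h[:,1]<250]
P=np.array([(Rm.T@(ray("wrist",q,a[2]-31.6+27,s)-a[:3]))[:2] for q in h])
A=np.c_[2*P,np.ones(len(P))];x=np.linalg.lstsq(A,(P**2).sum(1),rcond=None)[0]
print("cap centre in tool xy",x[:2],"radius",np.sqrt(x[2]+x[:2]@x[:2]),len(P),h[::4].tolist())
print(state()["q"],state()["t"],np.degrees(np.arctan2(Rm[1,0],Rm[0,0])))
```

```text
cap centre in tool xy [-0.71339497 -1.15248724] radius 33.92148132183368 19 [[322, 191], [357, 202], [381, 232], [259, 230], [299, 194]]
[ 3.29724753e-01 -2.92509146e-01  1.90231780e+00 -3.77570491e-04
  1.53220967e+00  1.52593508e+00] 6.575 21.51405492847729
```

Neck by three views: (472.5,224.8), (471.4,221.8), (471.6,224.4). These agree to about 2–3 mm, and correcting the lateral wrist-camera bias seen on the held cap gives about (473.0,223.6). Gaps are at 36.3°, the cap at 21.5°, so I turn it +14.8°.

```bash
python3 -m creep '[[0.58,0.26,0,0,0,0.74,0],[0.58,0.26,0,0,0,0.74,0],[0.58,0.26,0,0,0,0.74,0],[0.58,0.26,0,0,0,0.74,0],[0,0,-0.7,0,0,0,0],[0,0,-0.7,0,0,0,0],[0,0,-0.5,0,0,0,0],[0,0,0,0,0,0,0]]' && python3 -m creep '[[0,0,-0.2,0,0,0,0],[0,0,-0.1,0,0,0,0],[0,0,-0.1,0,0,0,0],[0,0,0,0,0,0,0]]'
```

```text
t: 7.58
tcp_pos: [472.3, 223.0, 152.7]
tcp_rot: [0.95, 0.311, -0.001, 0.0]
wrist_force: [-1.0, 0.1, 0.0]
opening: 15.5
grasp_force: 40.0
t: 8.07
tcp_pos: [472.9, 224.0, 142.1]
tcp_rot: [0.95, 0.311, -0.0, -0.0]
wrist_force: [-0.3, -0.2, -0.1]
opening: 16.0
grasp_force: 40.0
```

```bash
python3 -m creep '[[0,0,-0.05,0,0,0,0],[0,0,-0.05,0,0,0,0],[0,0,0,0,0,0,0]]' && python3 -m creep '[[0,0,-0.05,0,0,0,0],[0,0,-0.05,0,0,0,0],[0,0,0,0,0,0,0]]'
```

```text
t: 8.45
tcp_pos: [472.9, 223.9, 139.0]
tcp_rot: [0.95, 0.311, -0.0, 0.0]
wrist_force: [-0.4, 0.3, -0.8]
opening: 15.6
grasp_force: 40.0
t: 8.82
tcp_pos: [473.1, 224.0, 136.4]
tcp_rot: [0.95, 0.311, 0.0, -0.0]
wrist_force: [-0.7, -0.2, 2.2]
opening: 15.8
grasp_force: 40.0
```

The cap dropped into the gaps freely and met the spring at about 2 N. Pressing on.

```bash
python3 -m creep '[[0,0,-0.1,0,0,0,0],[0,0,-0.1,0,0,0,0],[0,0,-0.06,0,0,0,0],[0,0,0,0,0,0,0],[0,0,0,0,0,0,0]]' 55 && python3 -m creep '[[0,0,-0.05,0,0,0,0],[0,0,0,0,0,0,0],[0,0,0,0,0,0,0]]'
```

```text
t: 9.45
tcp_pos: [473.3, 224.1, 129.2]
tcp_rot: [0.95, 0.311, 0.0, -0.0]
wrist_force: [-3.4, -1.5, 8.9]
opening: 15.7
grasp_force: 55.0
t: 9.82
tcp_pos: [473.3, 224.1, 127.9]
tcp_rot: [0.95, 0.311, 0.0, -0.0]
wrist_force: [-3.3, -0.5, 10.3]
opening: 15.4
grasp_force: 55.0
```

```bash
python3 -m creep '[[-0.02,0,-0.04,0,0,0,0],[0,0,0,0,0,0,0],[0,0,0,0,0,0,0]]'
```

```text
t: 10.2
tcp_pos: [473.3, 224.0, 127.0]
tcp_rot: [0.95, 0.311, 0.001, 0.0]
wrist_force: [-2.0, -2.8, 10.3]
opening: 15.5
grasp_force: 55.0
```

```bash
python3 -m creep '[[0,0,-0.02,0,0,0,0],[0,0,0,0,0,0,0],[0,0,0,0,0,0,0]]'; python3 -c "
from rig import *;s=state();print(s['wrist_force'],s['ft_torque'],s['q'][5])"
```

```text
t: 10.58
tcp_pos: [473.3, 224.1, 126.6]
tcp_rot: [0.95, 0.311, 0.001, 0.0]
wrist_force: [-3.1, -1.1, 11.9]
opening: 15.6
grasp_force: 55.0
[-3.10404312 -1.10065145 11.93661112] [-0.35296447  0.60382818 -0.02238366] 1.2820501177789716
```

```bash
python3 -m creep '[[0,0,0,0,0,-0.7,0],[0,0,0,0,0,-0.7,0],[0,0,0,0,0,-0.7,0],[0,0,0,0,0,0,0]]';  python3 -c "
from rig import *;s=state();print(s['wrist_force'],s['ft_torque'],s['q'][5])"
```

```text
t: 11.08
tcp_pos: [473.9, 224.3, 126.9]
tcp_rot: [0.975, 0.223, 0.002, -0.0]
wrist_force: [-0.0, -0.8, 10.9]
opening: 15.3
grasp_force: 55.0
[-0.02802565 -0.80020235 10.90755502] [-0.17864229  0.12346533 -0.0134972 ] 1.4662119122540065
```

```bash
python3 -m creep '[[0,0,-0.01,0,0,-0.7,0],[0,0,0,0,0,-0.7,0],[0,0,0,0,0,-0.7,0],[0,0,0,0,0,-0.7,0],[0,0,0,0,0,0,0]]';  python3 -c "
from rig import *;s=state();print(s['ft_torque'],s['q'][5])"; python3 -m creep '[[0,0,0,0,0,-0.7,0],[0,0,0,0,0,-0.7,0],[0,0,0,0,0,0,0]]';  python3 -c "
from rig import *;s=state();print(s['ft_torque'],s['q'][5])"
```

```text
t: 11.7
tcp_pos: [474.1, 224.4, 126.7]
tcp_rot: [0.995, 0.102, 0.002, -0.0]
wrist_force: [0.4, -1.0, 10.6]
opening: 15.6
grasp_force: 55.0
[-0.12200519  0.0816533  -0.00933182] 1.710590530112235
t: 12.08
tcp_pos: [474.2, 224.4, 126.7]
tcp_rot: [0.999, 0.041, 0.002, -0.001]
wrist_force: [0.8, -1.4, 11.1]
opening: 15.3
grasp_force: 55.0
[-0.07977243  0.03310817  0.00830515] 1.8327633347683108
```

```bash
for i in 1; do python3 -m creep '[[0,0,0,0,0,-0.6,0],[0,0,0,0,0,-0.6,0],[0,0,0,0,0,0,0]]';  python3 -c "
from rig import *;s=state();print(s['ft_torque'],s['q'][5])"; done; python3 -m creep '[[0,0,0,0,0,-0.6,0],[0,0,0,0,0,0,0]]';  python3 -c "
from rig import *;s=state();print(s['ft_torque'],s['q'][5])"
```

```text
t: 12.45
tcp_pos: [474.2, 224.4, 126.7]
tcp_rot: [1.0, -0.011, 0.002, -0.001]
wrist_force: [-0.0, -1.1, 11.3]
opening: 15.5
grasp_force: 55.0
[-0.14197129  0.00605363 -0.00600139] 1.9373664571846072
t: 12.7
tcp_pos: [474.2, 224.4, 126.7]
tcp_rot: [0.999, -0.037, 0.002, -0.001]
wrist_force: [-0.0, -0.6, 11.3]
opening: 15.4
grasp_force: 55.0
[-0.08418189  0.01889179  0.01553976] 1.9897247508714593
```

```bash
python3 -m creep '[[0,0,0,0,0,-0.5,0],[0,0,0,0,0,-0.5,0],[0,0,0,0,0,0,0]]';  python3 -c "
from rig import *;s=state();print(s['ft_torque'],s['q'][5])"; python3 -m creep '[[0,0,0,0,0,-0.5,0],[0,0,0,0,0,0,0]]';  python3 -c "
from rig import *;s=state();print(s['ft_torque'],s['q'][5])"
```

```text
t: 13.08
tcp_pos: [474.1, 224.4, 126.7]
tcp_rot: [0.997, -0.081, 0.002, -0.001]
wrist_force: [0.7, -0.0, 11.7]
opening: 15.5
grasp_force: 55.0
[-0.08859181  0.01571758  0.00618624] 2.0768154328210136
t: 13.32
tcp_pos: [474.0, 224.3, 126.7]
tcp_rot: [0.995, -0.102, 0.002, -0.001]
wrist_force: [-0.7, -2.2, 11.7]
opening: 15.3
grasp_force: 55.1
[-0.2962012   0.19075016  0.36297106] 2.1200664637493962
```

```bash
python3 -m creep '[[0,0,0,0,0,-0.3,0],[0,0,0,0,0,0,0]]';  python3 -c "
from rig import *;s=state();print(s['ft_torque'],s['q'][5])"; python3 -m creep '[[0,0,0,0,0,0.4,0],[0,0,0.06,0,0,0,0],[0,0,0.05,0,0,0,0],[0,0,0,0,0,0,0]]';  python3 -c "
from rig import *;s=state();print(s['ft_torque'],s['q'][5])"
```

```text
t: 13.58
tcp_pos: [473.8, 224.1, 126.6]
tcp_rot: [0.993, -0.115, 0.002, -0.0]
wrist_force: [-2.1, -2.5, 12.8]
opening: 15.4
grasp_force: 55.3
[-0.50318331  0.35474435  0.57172962] 2.14577970196435
t: 14.08
tcp_pos: [473.7, 224.1, 129.3]
tcp_rot: [0.995, -0.098, 0.001, -0.0]
wrist_force: [0.8, -0.9, 7.5]
opening: 15.8
grasp_force: 55.0
[-0.24117342 -0.02099075  0.06266238] 2.110988313272385
```

```bash
python3 -m creep '[[0,0,0.03,0,0,0,0],[0,0,0.03,0,0,0,0],[0,0,0,0,0,0,0]]'
```

```text
t: 14.45
tcp_pos: [473.6, 224.1, 130.8]
tcp_rot: [0.995, -0.098, 0.001, -0.0]
wrist_force: [1.6, -0.7, 6.1]
opening: 15.5
grasp_force: 55.0
```

```bash
python3 -m creep '[[0,0,0.03,0,0,0,0],[0,0,0,0,0,0,0]]';python3 -m creep '[[0,0,0,0,0,0,8],[0,0,0,0,0,0,24],[0,0,0,0,0,0,24],[0,0,0,0,0,0,26]]'
```

```text
t: 14.7
tcp_pos: [473.6, 224.1, 131.6]
tcp_rot: [0.995, -0.098, 0.001, -0.0]
wrist_force: [2.4, -2.2, 6.0]
opening: 15.5
grasp_force: 55.0
t: 15.2
tcp_pos: [471.8, 223.8, 130.1]
tcp_rot: [0.995, -0.098, -0.001, 0.0]
wrist_force: [0.0, 0.4, -0.4]
opening: 25.5
grasp_force: 0.0
```

```bash
python3 -m creep '[[0,0,0.2,0,0,0,40],[0,0,0.8,0,0,0,40],[0,0,1,0,0,0,40],[0,0,1,0,0,0,40],[-0.7,-0.3,0.5,0,0,0,40],[-0.9,-0.3,0,0,0,0,40],[-0.9,-0.2,0,0,0,0,40],[0,0,0,0,0,0,40]]'
python3 - <<'E'
from h import *
s=state();im=snapshot("wrist")[:,:,::-1];cv2.imwrite("pics/w3.png",im);np.save("w3.npy",np.r_[s["tcp_pos"],s["tcp_rot"]])
sd=snapshot("side")[:,:,::-1];cv2.imwrite("pics/s3.png",sd);cv2.imwrite("pics/t3.png",snapshot("top")[:,:,::-1])
cv2.imwrite("pics/end.png",np.vstack([cv2.resize(im[:250],(640,250)),cv2.resize(sd[230:330,245:405],(512,320),interpolation=2)[:, :].copy() if 0 else cv2.copyMakeBorder(cv2.resize(sd[230:330,245:405],(512,320),interpolation=2),0,0,0,128,0)]))
E
```

```text
t: 16.2
tcp_pos: [396.6, 199.9, 236.4]
tcp_rot: [0.995, -0.098, 0.0, -0.0]
wrist_force: [0.1, 0.9, -0.4]
opening: 40.4
grasp_force: 0.0
```

View pics/end.png

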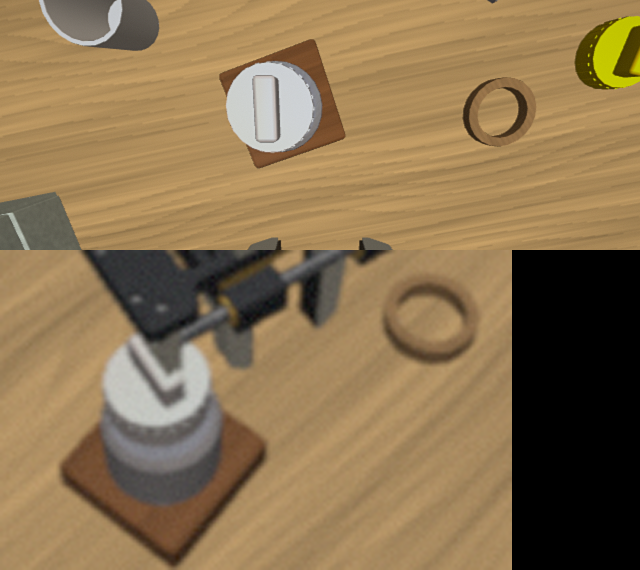

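The cap sits straight on the washer (disc centre about (274,106) in the wrist view), with its bar along the image vertical. Next I measure tilt, centring and height from the images.

Run:
```python
from h import *
im=cv2.imread("pics/w3.png");a=np.load("w3.npy");s=dict(tcp_pos=a[:3],tcp_rot=a[3:])
hsv=cv2.cvtColor(im,cv2.COLOR_BGR2HSV)
m=((hsv[...,1]<40)&(hsv[...,2]>165)).astype(np.uint8);w=np.zeros_like(m);w[55:170,215:330]=1
c=max(cv2.findContours(m*w,0,1)[0],key=cv2.contourArea);h=cv2.convexHull(c)[:,0]
for z in (121,124,127,130,133):
    P=np.array([ray("wrist",q,z,s)[:2] for q in h]);A=np.c_[2*P,np.ones(len(P))];x=np.linalg.lstsq(A,(P**2).sum(1),rcond=None)[0]
    r=np.sqrt(x[2]+x[:2]@x[:2]);print(z,x[:2],r,np.std(np.hypot(*(P-x[:2]).T)))
d=lambda f,g:[int((cv2.absdiff(cv2.imread(f),cv2.imread(g)).max(2)[r]>60).sum()) for r in (np.s_[80:180,360:470],np.s_[180:285,315:370],np.s_[120:215,150:240])]
print(d("pics/top0.png","pics/t3.png"))
```

```text
121 [472.98981997 225.3157986 ] 34.064251164301325 0.1994132542544183
124 [472.98091986 224.89254097] 33.70037706129033 0.19728312320672847
127 [472.97201975 224.46928335] 33.33650295827058 0.19515299215903456
130 [472.96311965 224.04602573] 32.972628855253255 0.1930228611113436
133 [472.95421954 223.6227681 ] 32.608754752235754 0.19089273006364782
[0, 0, 0]
```

Centred within 1 mm, straight and undisturbed neighbours. The image height is ambiguous by about 3 mm, so I feel the bar's top gently with closed fingers (expected at 151 if locked, 148 if caught, 157 if loose).

```bash
python3 -m creep '[[0.84,0.27,0,0,0,0,0],[0.84,0.27,0,0,0,0,0],[0.84,0.27,0,0,0,0,0],[0,0,-0.8,0,0,0,0],[0,0,-0.9,0,0,0,0],[0,0,-0.7,0,0,0,0],[0,0,-0.1,0,0,0,0],[0,0,0,0,0,0,0]]' 5; python3 -m creep '[[0,0,-0.1,0,0,0,0],[0,0,-0.04,0,0,0,0],[0,0,0,0,0,0,0],[0,0,0,0,0,0,0]]'
```

```text
t: 17.35
tcp_pos: [473.5, 224.3, 161.0]
tcp_rot: [0.995, -0.098, 0.0, -0.0]
wrist_force: [0.2, 0.4, 0.7]
opening: 0.6
grasp_force: 0.0
t: 17.85
tcp_pos: [473.1, 224.3, 156.8]
tcp_rot: [0.995, -0.098, 0.0, -0.0]
wrist_force: [0.7, -1.0, -0.1]
opening: 0.5
grasp_force: 0.0
```

```bash
python3 -m creep '[[0,0,-0.1,0,0,0,0],[0,0,-0.03,0,0,0,0],[0,0,0,0,0,0,0],[0,0,0,0,0,0,0]]'; python3 -m creep '[[0,0,-0.03,0,0,0,0],[0,0,0,0,0,0,0]]';python3 -m creep '[[0,0,-0.03,0,0,0,0],[0,0,0,0,0,0,0]]'
```

```text
t: 18.35
tcp_pos: [473.0, 224.3, 152.7]
tcp_rot: [0.995, -0.098, 0.0, -0.0]
wrist_force: [-0.4, 0.6, 0.6]
opening: 0.4
grasp_force: 0.0
t: 18.6
tcp_pos: [472.9, 224.2, 151.7]
tcp_rot: [0.995, -0.098, -0.0, 0.0]
wrist_force: [-0.1, -0.4, -0.1]
opening: 0.6
grasp_force: 0.0
t: 18.85
tcp_pos: [473.1, 224.3, 151.3]
tcp_rot: [0.995, -0.098, 0.0, -0.0]
wrist_force: [-2.1, -0.8, 3.3]
opening: 0.5
grasp_force: 2.1
```

Contact is at 151.3 mm, so the cap's origin is about 12 mm below the neck point: locked. Retreating and handing in.

```bash
python3 -m creep '[[0,0,0.5,0,0,0,0],[0,0,1,0,0,0,0],[0,0,1,0,0,0,0],[0,0,1,0,0,0,0],[0,0,0,0,0,0,0],[0,0,0,0,0,0,0]]' && python3 -c "
from rig import *
print(close_job())"
```

```text
t: 19.6
tcp_pos: [472.8, 224.2, 255.4]
tcp_rot: [0.995, -0.098, -0.0, 0.0]
wrist_force: [-0.3, 0.4, -0.5]
opening: 0.8
grasp_force: 0.0
the job is handed in; nothing more can be done
None
```

The white cap is on the washer, twisted clockwise to the stop and sprung up about 12 mm below the neck point (felt at the bar's top); it is straight, nothing else was seen to move, and the job was handed in at about 19.6 s without a verdict being returned.

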